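Index the netsuke turning stand and set its brake

ROBOT

A 6-joint arm with a two-finger parallel gripper is mounted at the origin on the work surface. World frame = base frame: x ahead of the robot, y to its left, z up, the work surface at z = 0. Lengths are in m, angles in rad, forces in N, time in s.
With the tool pointing down it reaches from about 0.35 to 0.85 m from the base axis. Payload 8.1 kg.
Tool frame: the origin (TCP) lies midway between the tips of the shut fingers; the grasp point (between the pads) lies 19 mm behind it; z points along the fingers, y is the line along which they close (so a half turn about z gives the same grasp; the last joint's range is limited). The gripper opens to 93 mm and grips with 3 to 60 N. Pads are 15 mm wide; open, the fingers measure 128 mm over their backs; the gripper's body (75 mm by 188 mm) begins 65 mm behind the grasp point.
Start: joints at [-1.24, 0.13, 1.488, -0, 1.523, -0.085], TCP at [0.242, -0.549, 0.219] pointing down, gripper open.
Joint ranges: [-2.96, 2.96], [-0.89, 2.26], [0.02, 2.5], [-1.34, 4.48], [0, 2.73], [-2.66, 2.66]. Speed limits (rad/s): [2.39, 2.39, 2.79, 3.14, 3.14, 3.14].

INTERFACE

Orientations are given as a unit quaternion [x, y, z, w].
In Python, from cell import sense, eyes, order gives the robot as it stands.
- The arm moves only by the tool carry_out, never from a script. Its argument "commands" is a list of rows, each a list of 3 entries, a list of its own where there are three numbers: the closure, from 0 (fully open) to 1 (shut), then the shift along the world's x, y, z in cm, then the turn, a rotation vector about the world's x, y, z in rad. A call has 1 to 8 rows; each row shifts and turns the commanded pose from where the row before left it; what a row does not reach is not made up. A row lasts 1/12 s, in which the tool goes at most 41.7 mm and 7.16 degrees, less where a joint would pass 70% of its speed; a pose out of reach is approached as far as the arm can. A call is refused whole if a number of a shift passes 4.17 or a number of a turn 0.125, either way. A call with a gripper value outside its range is refused whole. The fingers move at their own pace and stop on an object; "newtons" is the grip in N (left out, the last holds). Time passes only in rows, so rows that do not move let the fingers close. It gives the time, the measured TCP pose, the force, the opening and the grip force at its end, in the units of the state.
- sense(): the state, without advancing time (a new reading comes with each control period).
- eyes.snapshot(name): name is "side" or "top"; returns a dict with "pixels" (384x512x3 uint8, blue, green, red), "camera_matrix" (3x3 intrinsics, pixels), "D" ([k1, k2, p1, p2, k3] as OpenCV has them; the pictures are not rectified), "rvec" (rotation vector, rad) and "tvec" (3), from world to camera coordinates, as OpenCV has them. Camera axes: x right, y down, z forward; pixel columns grow to the right and rows downward; lengths in m; the calibration is good to about 2 mm. A picture is of the moment at which its call begins. There is no depth.
- order.sign_off(): hands the job in; it is judged then, once.
The state is a dict: "time": time; "q": joint angles; "qvel": joint speeds; "joint_efforts": joint torques, N m; "position": TCP position; "ee_rot": TCP orientation; "contact_force": force on the tool from outside, world axes, zero at the start; "wrist_torque": the same for the moment, N m; "grip_width": finger opening in m; "gripper_force": force on a finger pad.
Only numpy, scipy, OpenCV 4.12 (cv2) and the standard library are available. Lean on these libraries where they do the work, as an engineer would, in place of code of your own. Each camera call takes 0.05 s, during which the arm holds its last target. There are 200 camera calls.

TASK

The tagua nut is clipped on the spoked wheel of the turning stand. Push gently on the side of a spoke to turn the wheel until its brass pointer points straight at the pin with the vermilion ball (not the black one) and let it come to rest there; then push the yellow handle of the brake arm all the way round to its stop, keeping the pointer on the vermilion ball. Lift nothing, do not touch the nut, and leave everything else on the bench where it stands.

Things in the scene. Friction and masses are not known exactly. Their poses are not given: they have to be found in the camera images.
- stand: the turning stand: a round dark iron foot, 230 mm across and 18 mm high, fixed to the bench. Origin at the centre of its underside, on the wheel's upright axis; z up. Its +x points roughly away from the robot.
- wheel (a joint): turn of the wheel about the stand's upright axis (rad), counter-clockwise from above positive; at 0 the brass pointer lies along the stand's +x; range -2.6 to 2.6. Stiff, no spring: about 0.14 N m turns it and it stays where it is left.
- spoke_end (a point): centre of the wooden end ball (18 mm) of the spoke opposite the pointer, 113 mm from the axis. The wheel: hub 104 mm across, top 70 mm above the bench, and four level arms 90 degrees apart, round bars 10 mm thick with centre line 62 mm above the bench: three like steel spokes with balls, and the pointer. Below the arms, outside the hub, it is free down to the iron foot and the brake arm.
- pointer_tip (a point): tip of the brass pointer, 122 mm from the wheel's axis, 62 mm above the bench. Bar 10 mm thick from the hub to 94 mm out, then a cone 24 mm wide tapering to the tip. This point's x runs outward along the pointer, z up; it turns with the wheel.
- nut: ivory-white tagua nut, 29 mm across and 27 mm high, held in a bent brass clip on the wheel's axis; origin at the centre of its underside, 72 mm above the bench; its top, at 99 mm, is the highest point of the wheel. Not to be touched.
- red_mark (a point): centre of the vermilion ball, 22 mm across, 62 mm above the bench, on a fixed brass pin with a slate foot of 34 mm; 140 to 195 mm from the wheel's axis. The place to point at.
- black_mark (a point): centre of the black ball of an equal fixed pin; not the place to point at.
- brake (a joint): swing of the brake arm (rad), counter-clockwise from above positive: 0 fully off, 0.9 at its stop, fully on. No spring: about 0.12 N m swings it and it stays where it is left. It does not lock the wheel hard.
- brake_hinge (a point): on the upright axis of the brake arm, fixed on the stand, 27 mm above the bench. From it a flat steel arm, 12 mm wide, runs level (top 32 mm above the bench) to the yellow handle, 105 mm from this axis. At joint value 0 the arm points 80 degrees counter-clockwise of the stand's +x.
- brake_handle (a point): centre of the top of the yellow handle, an upright round post 14 mm thick that stands from 29 to 74 mm above the bench at the end of the brake arm, outside the wheel's spokes.
- mouse: loose plum-wood mouse figure, about 45 mm long, 34 mm wide, 29 mm high; origin under its middle, head to -x. Leave alone.
- canister: loose pewter canister with screw top, 63 mm across, 67 mm high; origin at the centre of its underside. Leave alone.
- tweezers: loose blackened steel tweezers lying flat along their x, 120 mm long, 18 mm wide, 8 mm high; origin at the middle, on the bench. Leave alone.
- inkstone: loose grey slate inkstone, 130 x 85 x 22 mm; origin at the centre of its underside. Leave alone.
- blank: loose spare tagua nut, 36 mm across, 33 mm high, standing; origin under its middle. Leave alone.
- file: loose small file lying along its x, 185 mm long, 18 mm thick, wooden handle to -x; origin on the bench. Leave alone.

How it is judged:
On the way, in this order (a step that is already met when the one before it is completed fails the run):
1. the pointer rests pointing at the vermilion ball, the brake still off (y of red_mark in the frame of pointer_tip between -0.007 and 0.007 m and x of red_mark in the frame of pointer_tip above 0 m and velocity of joint wheel between -0.05 and 0.05 rad/s and value of joint brake below 0.4 rad), for 0.2 s.
2. the brake arm is at its stop (value of joint brake above 0.83 rad), for 0.1 s.
At the end, for the whole second after the job is handed in: the pointer's line passes within 7 mm of the centre of the vermilion ball, pointing towards it, with the wheel at rest; the brake arm is at its stop (above 0.83 of 0.9 rad); the loose things are within 12 mm of where they began (y of red_mark in the frame of pointer_tip between -0.007 and 0.007 m and x of red_mark in the frame of pointer_tip above 0 m and velocity of joint wheel between -0.05 and 0.05 rad/s and value of joint brake above 0.83 rad and distance of each of mouse, canister, tweezers, inkstone, blank, file from where it was at the start of the episode below 0.012 m); the robot touches nothing.
It fails at once if the nut is touched (contact force between any of the fingers, the arm and nut above 0.5 N).
It fails at once if the wheel is pushed or gripped with more than 20 N (contact force between any of the fingers, the arm and wheel above 20 N).
It fails at once if one of the loose things is lifted or moved (distance of any of mouse, canister, tweezers, inkstone, blank, file from where it was at the start of the episode above 0.012 m).
It also fails if it takes over 48 s, if anything falls off the work surface, if the arm or the gripper's body presses on something with over 40 N, if the wrist force passes 120 N, or if a joint passes its speed limit or range.

## Working session

There is one attempt and no reset: what is moved stays moved. The work goes in short steps, Python scripts to look and compute and a tool call to move; the robot and the scene stay as the last step left them, time stands still between calls to the robot, and variables do not carry over. Pictures are saved under pics/ and viewed, at most 10 in all, crops included, and the job is handed in when it is done.

Besides the shell and the picture viewer there is one more tool, called after ">>>" by a JSON object that holds its "op" and its "data", one argument or row to a line. carry_out: Moves the arm, as the interface text tells. Its arguments: {"type":"object","properties":{"commands":{"type":"array"},"newtons":{"type":"number"}},"required":["commands"]}

```bash
mkdir -p pics; cat > h.py <<'E'
import cv2,numpy as np
from cell import sense,eyes,order
def snap(n,f=None):
    s=eyes.snapshot(n); 
    if f: cv2.imwrite(f,s["pixels"])
    return s
def ray(s,uv):
    R=cv2.Rodrigues(np.array(s["rvec"],float))[0];t=np.array(s["tvec"],float).ravel()
    p=cv2.undistortPoints(np.array([[uv]],float),np.array(s["camera_matrix"],float),np.array(s["D"],float))[0,0]
    return -R.T@t, R.T@np.array([p[0],p[1],1])
def onz(s,uv,z):
    c,d=ray(s,uv); return c+d*(z-c[2])/d[2]
def proj(s,P):
    return cv2.projectPoints(np.array(P,float).reshape(-1,1,3),np.array(s["rvec"],float),np.array(s["tvec"],float),np.array(s["camera_matrix"],float),np.array(s["D"],float))[0][:,0]
E
python3 - <<'E'
from h import *
a=snap("top","pics/t0.png");b=snap("side","pics/s0.png")
for s in(a,b): print(ray(s,(256,192)))
print(sense())
E
```

```text
(array([ 0.32529792, -0.00164075,  1.13484946]), array([ 0.18203753, -0.00235576, -0.98330078]))
(array([ 0.39766801, -0.93797166,  0.64335365]), array([ 0.11745751,  0.84106545, -0.52809854]))
{'time': 0.1, 'q': array([-1.24039740e+00,  1.31091988e-01,  1.48916485e+00, -6.32209993e-06,
        1.52297301e+00, -8.53988639e-02]), 'qvel': array([ 0.00027575, -0.00266589, -0.0032432 ,  0.00035247,  0.00077146,
       -0.00133034]), 'joint_efforts': array([ 2.82576329e-03, -5.61342144e+01, -4.93094087e+01,  7.68840057e-02,
        2.92166183e-02, -3.31645708e-05]), 'position': array([ 0.24220717, -0.54839121,  0.21769158]), 'ee_rot': array([ 9.78466392e-01,  2.06404577e-01, -1.03161274e-04, -8.12077455e-04]), 'contact_force': array([-0.13443634, -0.08346497, -0.23381265]), 'wrist_torque': array([-0.00749557, -0.04924365,  0.01068355]), 'gripper_force': 0.0, 'grip_width': 0.09292165000963405}
```

View pics/t0.png

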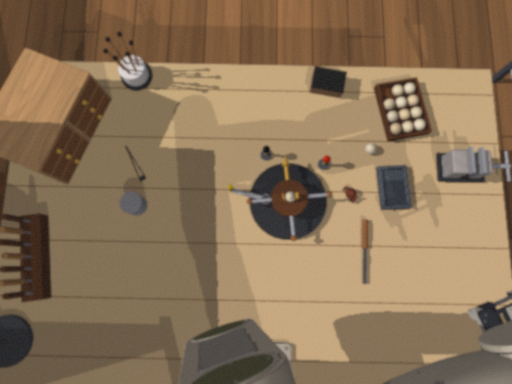

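View pics/s0.png

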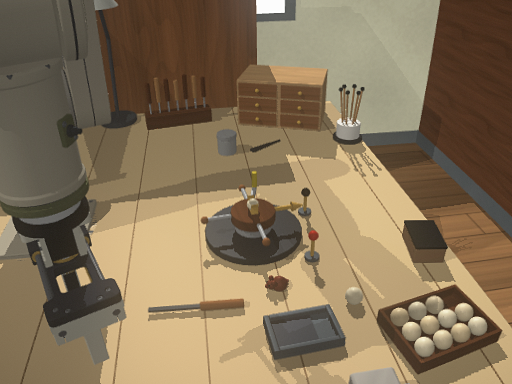

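The top view shows the wheel at about (289,198), pointer tip at about (285,162), red ball at (325,161), black ball at (266,153), and yellow handle at (231,188). The mouse is at (350,194). In the side view the handle is at (254,180) and the red ball at (313,236).

```bash
python3 - <<'E'
from h import *
a=snap("top");b=snap("side")
def blobs(s,lo,hi,roi,n):
    h=cv2.cvtColor(s["pixels"],cv2.COLOR_BGR2HSV);m=cv2.inRange(h,np.array(lo),np.array(hi))
    x0,y0,x1,y1=roi;k=np.zeros_like(m);k[y0:y1,x0:x1]=m[y0:y1,x0:x1]
    c,st=cv2.connectedComponentsWithStats(k)[2:][::-1]
    for i in range(1,len(st)):
        if st[i,4]>5: print(n,c[i].round(1),st[i])
T=(215,140,375,245);S=(190,165,340,300)
blobs(a,(0,190,130),(6,255,255),T,"red top");blobs(b,(0,190,110),(6,255,255),S,"red side")
blobs(a,(22,170,110),(34,255,255),T,"yel top");blobs(b,(22,170,110),(34,255,255),S,"yel side")
blobs(a,(0,0,0),(180,255,75),T,"dark top")
p=a["pixels"][140:250,215:375];cv2.imwrite("pics/t1.png",cv2.resize(p,None,fx=5,fy=5,interpolation=cv2.INTER_CUBIC))
p=b["pixels"][165:300,190:340];cv2.imwrite("pics/s1.png",cv2.resize(p,None,fx=4.4,fy=4.4,interpolation=cv2.INTER_CUBIC))
E
```

```text
red top [326.  158.8] [324 157   5   5  20]
yel top [229.8 186.8] [228 185   4   5  13]
yel side [253.5 174.2] [252 172   4   7  19]
yel side [254.6 182.8] [252 178   5   9  24]
dark top [266.8 151.6] [263 147   8  12  53]
dark top [326.3 164.4] [325 163   4   4   9]
dark top [268.5 180.5] [251 165  34  32 614]
dark top [305.4 178.8] [289 164  36  30 621]
dark top [309.1 214.8] [294 194  32  44 887]
dark top [271.3 219.9] [251 202  40  37 908]
```

View pics/t1.png

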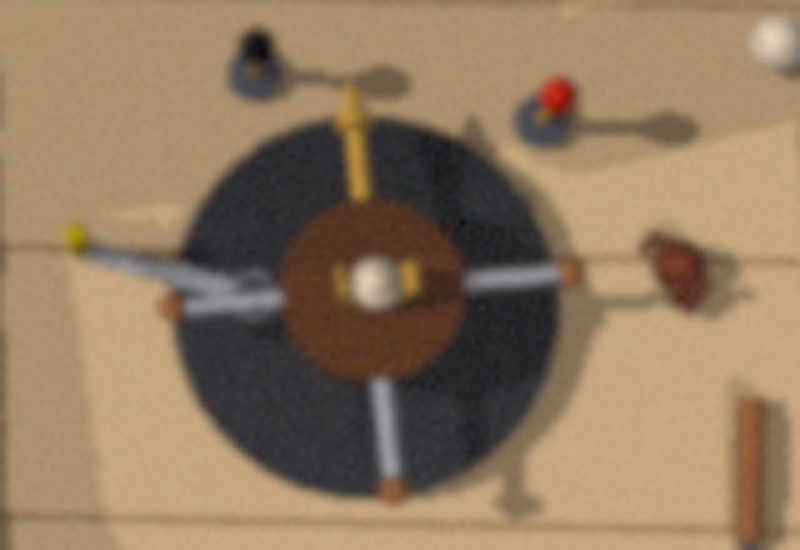

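View pics/s1.png

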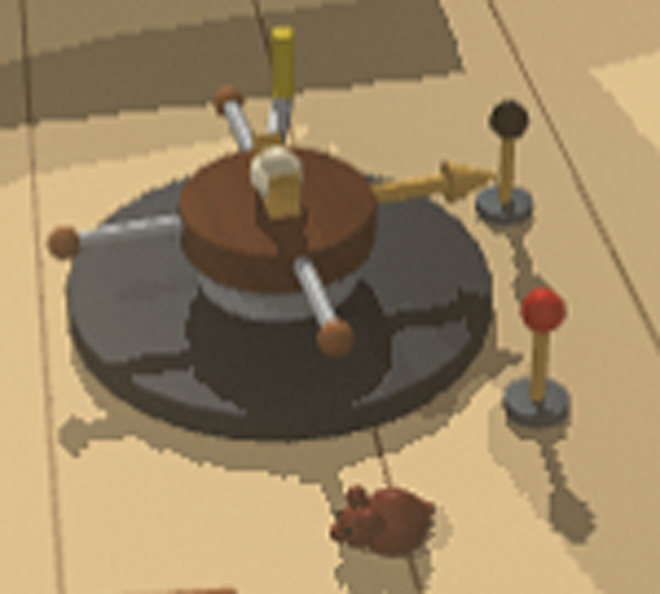

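The crops show the pointer tip at crop (348,83), spoke balls at (171,308), (570,271) and (392,488), the red ball at (558,96), the handle at (76,236) and the hinge at about (250,294). The right-hand spoke and the mouse have a gap between them.

```bash
cat >> h.py <<'E'
def tri(s1,p1,s2,p2):
    c1,d1=ray(s1,p1);c2,d2=ray(s2,p2)
    k=np.linalg.lstsq(np.c_[d1,-d2],c2-c1,rcond=None)[0]
    A,B=c1+k[0]*d1,c2+k[1]*d2; return (A+B)/2,np.linalg.norm(A-B)
E
python3 - <<'E'
from h import *
np.set_printoptions(precision=4,suppress=True)
a=snap("top");b=snap("side")
t=lambda x,y:((x+.5)/5-.5+215,(y+.5)/5-.5+140)
s=lambda x,y:((x+.5)/4.4-.5+190,(y+.5)/4.4-.5+165)
P={}
for n,p,z in [("tip",(348,83),.062),("L",(171,308),.062),("R",(570,271),.062),("B",(392,488),.062),("red",(558,96),.062),("black",(257,47),.062),("handle",(76,236),.074),("hinge",(250,294),.032),("mouse",(675,270),.015),("nut",(375,283),.09)]:
    P[n]=onz(a,t(*p),z);print(n,P[n])
Q={}
for n,p,z in [("L",(228,100),.062),("B",(63,243),.062),("R",(335,337),.062),("red",(543,310),.062),("black",(509,119),.062),("handle",(283,33),.074),("tip",(495,178),.062)]:
    Q[n]=onz(b,s(*p),z);print("side",n,Q[n])
for D in(P,Q):
    c=(D["L"]+D["R"])/2; print("axis",c, "|L-R|",np.linalg.norm(D["L"]-D["R"]))
    for n in("tip","L","R","B","red","black","handle"):
        v=D[n]-c;print(n,np.degrees(np.arctan2(v[1],v[0])),np.hypot(*v[:2]))
E
```

```text
tip [ 0.6305 -0.0836  0.062 ]
L [0.4971 0.0156 0.062 ]
R [ 0.5227 -0.2099  0.062 ]
B [ 0.3985 -0.1091  0.062 ]
red [ 0.6252 -0.2047  0.062 ]
black [ 0.651  -0.0308  0.062 ]
handle [0.5351 0.0697 0.074 ]
hinge [ 0.5111 -0.0296  0.032 ]
mouse [ 0.5332 -0.2813  0.015 ]
nut [ 0.5088 -0.0969  0.09  ]
side L [0.4939 0.0161 0.062 ]
side B [ 0.3932 -0.1108  0.062 ]
side R [ 0.5186 -0.2098  0.062 ]
side red [ 0.6222 -0.2055  0.062 ]
side black [ 0.6479 -0.0308  0.062 ]
side handle [0.5334 0.0674 0.074 ]
side tip [ 0.6261 -0.0881  0.062 ]
axis [ 0.5099 -0.0972  0.062 ] |L-R| 0.2269958011709105
tip 6.418345436960767 0.12132765467791544
L 96.47854882962278 0.11349790058545525
R -83.52145117037722 0.11349790058545525
B -173.86705520398897 0.11210829490786219
red -43.02764543533115 0.1576276280510601
black 25.185426971218604 0.15592078925454228
handle 81.42271621715479 0.16870813250707534
axis [ 0.5062 -0.0969  0.062 ] |L-R| 0.2272402639529216
tip 4.173710178566093 0.12021501996120335
L 96.24750873178452 0.1136201319764608
R -83.75249126821544 0.11362013197646081
B -172.98227273798184 0.11393585811544199
red -43.13742272004744 0.15888278104257308
black 25.008725695758617 0.15637086436298456
handle 80.62641290037621 0.16651288041466858
```

>>> {"op": "carry_out", "data": {
  "commands": [
    [1,[1.57,3.41,0],[0,0,0.105]],
    [1,[1.57,3.41,0],[0,0,0.105]],
    [1,[1.57,3.41,0],[0,0,0.105]],
    [1,[1.57,3.41,0],[0,0,0.105]],
    [1,[1.57,3.41,0],[0,0,0.105]],
    [1,[1.57,3.41,0],[0,0,0.105]],
    [1,[1.57,3.41,0],[0,0,0.105]],
    [1,[1.57,3.41,0],[0,0,0.105]]
  ]
}}

```text
time: 0.97
position: [0.3683, -0.2744, 0.2187]
ee_rot: [0.808, 0.589, 0.0, 0.0]
contact_force: [1.2, 0.5, -0.5]
grip_width: 0.0442
gripper_force: 0.0
```

>>> {"op": "carry_out", "data": {
  "commands": [
    [1,[1.57,3.41,0],[0,0,0.105]],
    [1,[1.57,3.41,0],[0,0,0.105]],
    [1,[1.57,3.41,0],[0,0,0.105]],
    [1,[1.57,3.41,0],[0,0,0.105]],
    [1,[0,0,0],[0,0,0]],
    [1,[0,0,0],[0,0,0]]
  ]
}}

```text
time: 1.47
position: [0.4313, -0.138, 0.2187]
ee_rot: [0.668, 0.745, 0.0, 0.0]
contact_force: [-0.4, -0.4, -0.1]
grip_width: 0.0047
gripper_force: 0.0
```

>>> {"op": "carry_out", "data": {
  "commands": [
    [1,[0,-0.2,-3.4],[0,0,0]],
    [1,[0,0,-3.4],[0,0,0]],
    [1,[0,0,-3.4],[0,0,0]],
    [1,[0,0,-3.4],[0,0,0]],
    [1,[0,0,-2.6],[0,0,0]],
    [1,[0,0,-1.2],[0,0,0]],
    [1,[0,0,0],[0,0,0]],
    [1,[0,0,0],[0,0,0]]
  ]
}}

```text
time: 2.13
position: [0.4299, -0.1426, 0.0443]
ee_rot: [0.67, 0.742, -0.0, -0.001]
contact_force: [0.5, -0.5, 0.7]
grip_width: 0.0004
gripper_force: 0.0
```

```bash
python3 - <<'E'
from h import *
b=snap("side");p=b["pixels"][120:300,150:350];cv2.imwrite("pics/s2.png",cv2.resize(p,None,fx=3.3,fy=3.3,interpolation=cv2.INTER_CUBIC))
# plan: rigid rotation of tool about axis
c=np.array([.508,-.097]);print(sense()["position"])
p=np.array([.4307,-.1275])
for k in range(1,9):
    th=-np.radians(6)*k;R=np.array([[np.cos(th),-np.sin(th)],[np.sin(th),np.cos(th)]]);q=c+R@(np.array([.4287,-.1182])-c)
    print(k,q.round(4))
E
```

```text
[ 0.43095708 -0.1428438   0.0454893 ]
1 [ 0.4269 -0.1098]
2 [ 0.426  -0.1012]
3 [ 0.426  -0.0927]
4 [ 0.4269 -0.0841]
5 [ 0.4287 -0.0757]
6 [ 0.4314 -0.0675]
7 [ 0.4349 -0.0597]
8 [ 0.4392 -0.0523]
```

View pics/s2.png

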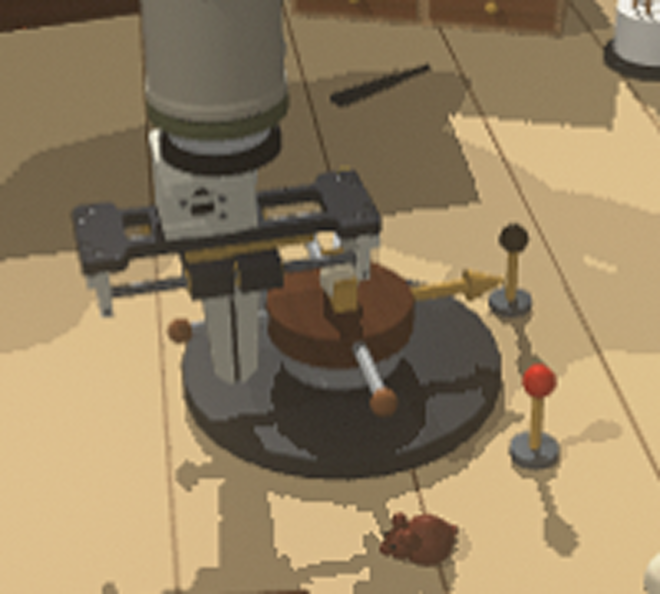

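The gripper stands behind the spoke opposite the pointer, shut fingers at crop (235,340), spoke ball (180,330), clear of the nut at (342,285). I'll start pushing.

>>> {"op": "carry_out", "data": {
  "commands": [
    [1,[-0.1,1.0,0],[0,0,0]],
    [1,[-0.1,0.6,0],[0,0,0]],
    [1,[0,0.4,0],[0,0,0]],
    [1,[0,0.2,0],[0,0,0]],
    [1,[0,0.2,0],[0,0,0]],
    [1,[-0.09,0.42,0],[0,0,-0.052]],
    [1,[-0.09,0.42,0],[0,0,-0.052]],
    [1,[-0.05,0.43,0],[0,0,-0.052]]
  ]
}}

```text
time: 2.85
position: [0.4272, -0.1052, 0.0453]
ee_rot: [0.726, 0.688, 0.0, 0.001]
contact_force: [1.1, -2.0, 1.2]
grip_width: 0.0006
gripper_force: 1.3
```

>>> {"op": "carry_out", "data": {
  "commands": [
    [1,[-0.04,0.43,0],[0,0,-0.052]],
    [1,[0,0.43,0],[0,0,-0.052]],
    [1,[0,0.43,0],[0,0,-0.052]],
    [1,[0.04,0.43,0],[0,0,-0.052]],
    [1,[0.05,0.43,0],[0,0,-0.052]],
    [1,[0.08,0.42,0],[0,0,-0.052]],
    [1,[0,0,0],[0,0,0]],
    [1,[0,0,0],[0,0,0]]
  ]
}}

```text
time: 3.52
position: [0.4278, -0.079, 0.0447]
ee_rot: [0.822, 0.569, 0.0, -0.0]
contact_force: [-0.6, -1.2, -0.7]
grip_width: 0.0002
gripper_force: 0.0
```

```bash
cat >> h.py <<'E'
C=np.array([.508,-.097])
def crop(n,f,roi,k):
    s=snap(n);x0,y0,x1,y1=roi
    cv2.imwrite(f,cv2.resize(s["pixels"][y0:y1,x0:x1],None,fx=k,fy=k,interpolation=cv2.INTER_CUBIC));return s
E
python3 - <<'E'
from h import *
crop("top","pics/t2.png",(215,140,375,245),5);print(sense()["contact_force"],sense()["position"])
E
```

```text
[-0.73495374 -0.2783441   0.57449686] [ 0.42772882 -0.07906797  0.04464656]
```

View pics/t2.png

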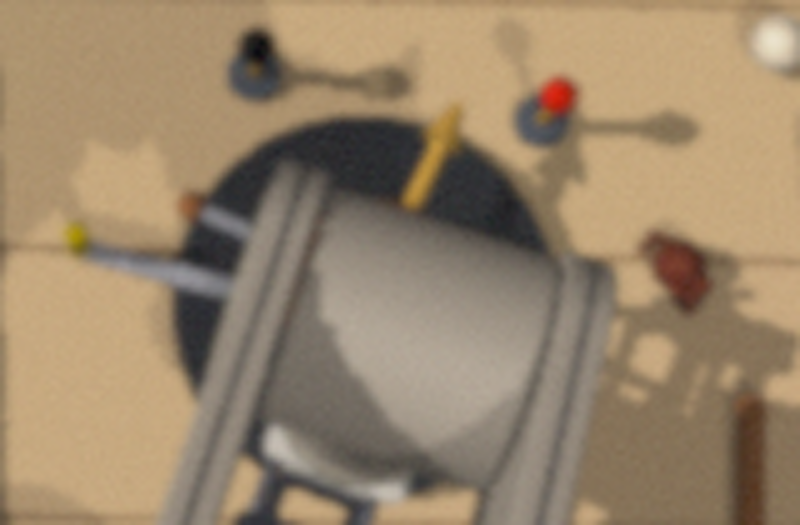

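The pointer tip is now at crop (456,106) and the left spoke ball at (190,204), so the wheel turns with the tool.

```bash
cat >> h.py <<'E'
def ang(s,x,y,z=.062,c=np.array([.5099,-.0972])):
    p=onz(s,((x+.5)/5-.5+215,(y+.5)/5-.5+140),z)[:2]-c; return np.degrees(np.arctan2(p[1],p[0])),np.hypot(*p)
E
python3 - <<'E'
from h import *
s=snap("top")
print(ang(s,456,106),ang(s,190,204),ang(s,434,140),ang(s,558,96))
p=sense()["position"][:2]
print(p)
for k in range(0,9):
    th=-np.radians(3)*k;R=np.array([[np.cos(th),-np.sin(th)],[np.sin(th),np.cos(th)]]);print(k,(C+R@(p-C)).round(4))
E
```

```text
(np.float64(-24.226880929912525), np.float64(0.11858235171586239)) (np.float64(65.33635944435522), np.float64(0.1136642421102763)) (np.float64(-22.264131750109648), np.float64(0.09479959807635065)) (np.float64(-43.009330684483565), np.float64(0.15763563628277152))
[ 0.42762213 -0.07913068]
0 [ 0.4276 -0.0791]
1 [ 0.4287 -0.0749]
2 [ 0.4299 -0.0708]
3 [ 0.4314 -0.0668]
4 [ 0.4331 -0.0628]
5 [ 0.435  -0.0589]
6 [ 0.4371 -0.0552]
7 [ 0.4394 -0.0515]
8 [ 0.4418 -0.048 ]
```

>>> {"op": "carry_out", "data": {
  "commands": [
    [1,[0.11,0.42,0],[0,0,-0.055]],
    [1,[0.12,0.41,0],[0,0,-0.055]],
    [1,[0.15,0.4,0],[0,0,-0.055]],
    [1,[0.17,0.4,0],[0,0,-0.055]],
    [1,[0.19,0.39,0],[0,0,-0.055]],
    [1,[0,0,0],[0,0,0]],
    [1,[0,0,0],[0,0,0]]
  ]
}}

```text
time: 4.2
position: [0.435, -0.059, 0.0445]
ee_rot: [0.893, 0.451, -0.0, -0.0]
contact_force: [0.6, 0.3, 0.4]
grip_width: 0.0004
gripper_force: 0.0
```

```bash
python3 - <<'E'
from h import *
crop("top","pics/t3.png",(215,140,375,245),5);print(sense()["position"])
E
```

```text
[ 0.43500111 -0.05908217  0.04452938]
```

View pics/t3.png

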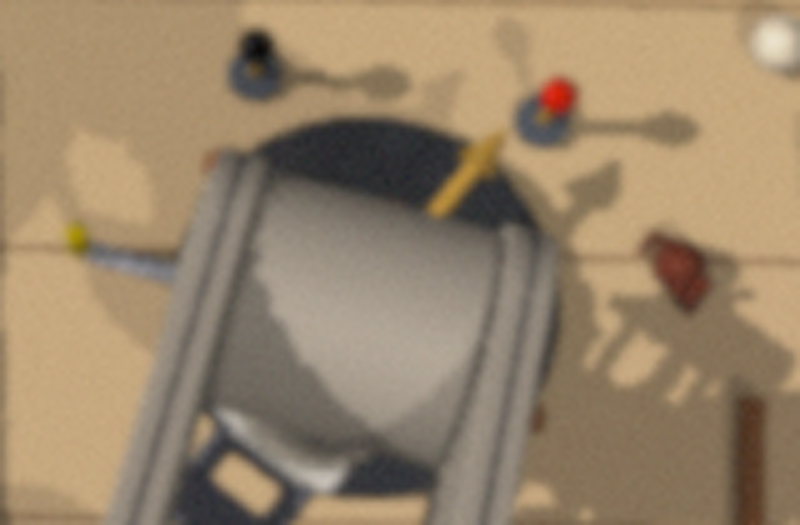

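The tip is now at (501,134), and the R ball is just visible at (537,418). I'll use colour for a subpixel estimate.

```bash
cat >> h.py <<'E'
def pointer(roi):
    a=[]
    for _ in range(3):
        s=snap("top");h=cv2.cvtColor(s["pixels"],cv2.COLOR_BGR2HSV).astype(int)
        x0,y0,x1,y1=roi;m=np.zeros(h.shape[:2],np.uint8);m[y0:y1,x0:x1]=((h[...,0]>=14)&(h[...,0]<=28)&(h[...,1]>130)&(h[...,2]>110))[y0:y1,x0:x1]
        c=cv2.connectedComponentsWithStats(m);i=1+np.argmax(c[2][1:,4]);v,u=np.where(c[1]==i)
        P=np.array([onz(s,(float(x),float(y)),.062)[:2] for x,y in zip(u,v)])
        w=P-np.array([.5099,-.0972]);m=w.mean(0)
        e=cv2.fitLine(P.astype(np.float32),cv2.DIST_L2,0,.01,.01).ravel()
        a.append((len(u),np.degrees(np.arctan2(m[1],m[0])),np.degrees(np.arctan(e[1]/e[0])),np.hypot(*w.T).max()))
    return np.array(a).round(3)
E
python3 - <<'E'
from h import *
print(pointer((295,160,322,188)));s=snap("top");print(ang(s,501,134),ang(s,537,418),ang(s,207,158))
E
```

```text
[[ 90.    -38.613 -38.523   0.117]
 [ 91.    -38.596 -38.801   0.115]
 [ 89.    -38.482 -38.26    0.115]]
(np.float64(-38.95556083602145), np.float64(0.11836359254751645)) (np.float64(-127.37350014037962), np.float64(0.11693130539528436)) (np.float64(51.61378597899643), np.float64(0.12005745885737223))
```

>>> {"op": "carry_out", "data": {
  "commands": [
    [1,[0.1,0.18,0],[0,0,-0.025]],
    [1,[0.1,0.18,0],[0,0,-0.025]],
    [1,[0.1,0.17,0],[0,0,-0.025]],
    [1,[0,0,0],[0,0,0]],
    [1,[0,0,0],[0,0,0]],
    [1,[0,0,0],[0,0,0]]
  ]
}}

```text
time: 4.95
position: [0.4381, -0.054, 0.0446]
ee_rot: [0.909, 0.416, -0.0, 0.0]
contact_force: [-0.5, -0.9, -0.8]
grip_width: 0.0006
gripper_force: 0.7
```

```bash
python3 - <<'E'
from h import *
print(pointer((295,160,322,188)),sense()["position"],sense()["contact_force"])
E
```

```text
[[ 83.    -42.432 -42.584   0.119]
 [ 82.    -42.444 -42.363   0.115]
 [ 83.    -42.417 -42.369   0.117]] [ 0.43812079 -0.05393417  0.04462575] [-0.85152985 -1.40247987 -0.92556342]
```

>>> {"op": "carry_out", "data": {
  "commands": [
    [1,[0.05,0.07,0],[0,0,0]],
    [1,[0,0,0],[0,0,0]],
    [1,[0,0,0],[0,0,0]],
    [1,[-0.7,-0.8,0],[0,0,0]],
    [1,[-1.4,-1.5,0],[0,0,0]],
    [1,[-0.5,-0.5,3.5],[0,0,0]],
    [1,[0,0,4],[0,0,0]],
    [1,[0,0,4],[0,0,0]]
  ]
}}

```text
time: 5.77
position: [0.4107, -0.0812, 0.16]
ee_rot: [0.91, 0.416, -0.001, -0.001]
contact_force: [0.5, 0.3, 0.1]
grip_width: 0.0006
gripper_force: 0.0
```

```bash
python3 - <<'E'
from h import *
print(pointer((295,160,322,188)),sense()["position"],sense()["contact_force"])
crop("top","pics/t4.png",(215,140,375,245),5)
E
```

```text
[[ 54.    -43.285 -47.409   0.117]
 [ 47.    -43.276 -50.811   0.117]
 [ 48.    -43.352 -48.152   0.117]] [ 0.41501267 -0.08215302  0.16372847] [-0.06905681 -0.69451114 -0.90387876]
```

View pics/t4.png

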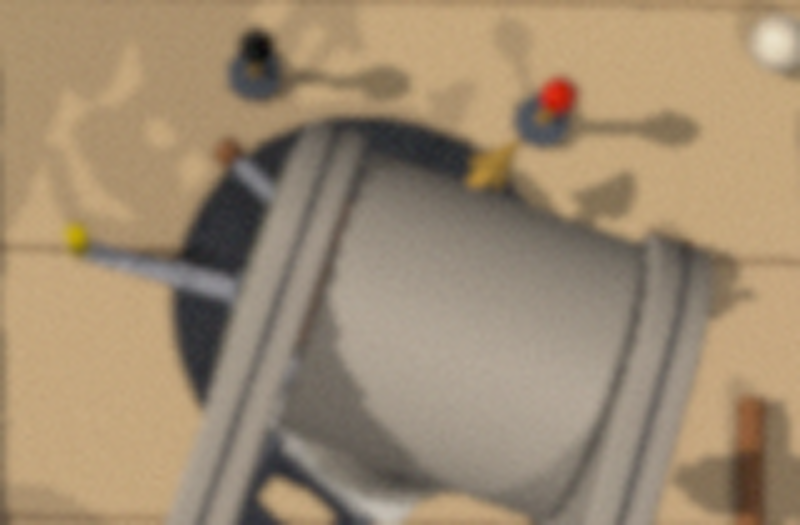

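The pointer tip is at about (515,148), aimed at the red ball (558,96). The handle is untouched at (76,236). Next I'll move over to the far side of the handle.

>>> {"op": "carry_out", "data": {
  "commands": [
    [1,[2.48,2.68,0],[0,0,-0.113]],
    [1,[2.48,2.68,0],[0,0,-0.113]],
    [1,[2.48,2.68,0],[0,0,-0.113]],
    [1,[2.48,2.68,0],[0,0,-0.113]],
    [1,[2.48,2.68,0],[0,0,-0.113]],
    [1,[2.5,2.7,0],[0,0,-0.113]],
    [1,[0,0,0],[0,0,0]],
    [1,[0,0,0],[0,0,0]]
  ]
}}

```text
time: 6.63
position: [0.5597, 0.0803, 0.1563]
ee_rot: [0.996, 0.093, -0.003, -0.0]
contact_force: [0.7, 0.3, 0.9]
grip_width: 0.0004
gripper_force: 0.0
```

```bash
python3 - <<'E'
from h import *
s=sense();print(s["position"],s["ee_rot"])
print(pointer((295,160,322,188)))
E
```

```text
[0.55974151 0.0802565  0.15631018] [ 9.95655343e-01  9.30764195e-02 -2.67894119e-03 -2.03415369e-04]
[[ 57.    -44.268 -44.785   0.113]
 [ 59.    -43.992 -42.661   0.115]
 [ 63.    -44.215 -43.547   0.117]]
```

```bash
cat >> h.py <<'E'
def balls(n,roi,c):
    s=snap(n);h=cv2.cvtColor(s["pixels"],cv2.COLOR_BGR2HSV).astype(int);x0,y0,x1,y1=roi
    m=np.zeros(h.shape[:2],np.uint8);m[y0:y1,x0:x1]=((h[...,0]>=5)&(h[...,0]<=14)&(h[...,1]>120)&(h[...,2]>50))[y0:y1,x0:x1]
    q=cv2.connectedComponentsWithStats(m)
    for i in range(1,q[0]):
        if q[2][i,4]>5:
            p=onz(s,q[3][i],.062)[:2]-c;print(n,q[3][i].round(1),q[2][i,4],"ang",np.degrees(np.arctan2(p[1],p[0])).round(2),"r",np.hypot(*p).round(4))
E
python3 - <<'E'
from h import *
balls("top",(245,155,335,245),np.array([.5099,-.0972]));balls("side",(190,170,312,270),np.array([.5062,-.0969]))
s=snap("side");h=cv2.cvtColor(s["pixels"],cv2.COLOR_BGR2HSV)
crop("top","pics/t5.png",(215,140,375,245),5)
E
```

```text
top [327.1 157.5] 21 ang -42.76 r 0.1625
top [324.1 161.7] 7 ang -43.62 r 0.1471
top [260.  171.2] 6 ang 47.83 r 0.1115
top [289.  198.5] 781 ang -169.57 r 0.0028
top [318.5 225.8] 21 ang -133.34 r 0.1141
top [260.9 226.1] 18 ang 136.66 r 0.1131
side [279.2 189.6] 12 ang 47.29 r 0.1177
side [214.3 197.2] 19 ang 137.01 r 0.1141
side [249.7 215. ] 591 ang -124.53 r 0.0141
side [233.3 221.3] 6 ang -147.56 r 0.0566
side [221.8 236.7] 35 ang -133.41 r 0.1136
side [309.7 236.4] 18 ang -46.06 r 0.1554
```

View pics/t5.png

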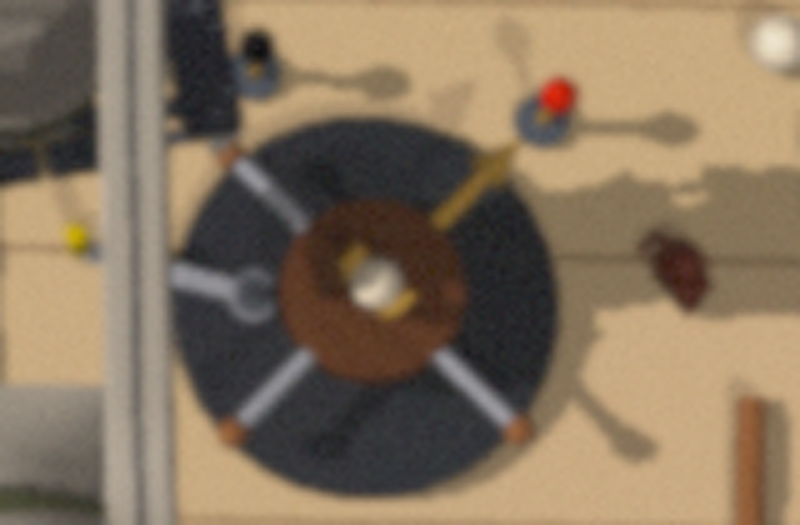

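The spoke balls put the pointer at about -43.3°, against -43.0° for the red ball. The handle is clear at (76,236), so I'll descend on its far side and push.

>>> {"op": "carry_out", "data": {
  "commands": [
    [1,[0.4,0,-2],[0,0,0]],
    [1,[0,0,-3.2],[0,0,0]],
    [1,[0,0,-3.2],[0,0,0]],
    [1,[0,0,-1.8],[0,0,0]],
    [1,[0,0,-0.9],[0,0,0]],
    [1,[0,0,0],[0,0,0]],
    [1,[0,0,0],[0,0,0]]
  ]
}}

```text
time: 7.57
position: [0.5652, 0.0788, 0.0495]
ee_rot: [0.996, 0.091, 0.0, 0.0]
contact_force: [0.7, 0.2, -0.6]
grip_width: 0.0002
gripper_force: 0.0
```

>>> {"op": "carry_out", "data": {
  "commands": [
    [1,[-0.8,-0.15,0],[0,0,0]],
    [1,[-0.5,-0.1,0],[0,0,0]],
    [1,[-0.5,-0.1,0],[0,0,0]],
    [1,[-0.7,-0.12,0],[0,0,0]],
    [1,[-0.7,-0.12,0],[0,0,0]],
    [1,[-0.7,-0.12,0],[0,0,0]],
    [1,[-0.7,-0.12,0],[0,0,0]],
    [1,[-0.7,-0.12,0],[0,0,0]]
  ]
}}

```text
time: 8.23
position: [0.5111, 0.0694, 0.0487]
ee_rot: [0.996, 0.092, -0.0, 0.0]
contact_force: [1.5, 1.2, 1.0]
grip_width: 0.0004
gripper_force: 0.8
```

>>> {"op": "carry_out", "data": {
  "commands": [
    [1,[-0.7,-0.12,0],[0,0,0]],
    [1,[-0.7,-0.12,0],[0,0,0]],
    [1,[-0.7,-0.12,0],[0,0,0]],
    [1,[-0.7,-0.12,0],[0,0,0]],
    [1,[-0.7,-0.12,0],[0,0,0]],
    [1,[-0.5,-0.08,0],[0,0,0]],
    [1,[-0.4,-0.07,0],[0,0,0]],
    [1,[-0.2,0,0],[0,0,0]]
  ]
}}

```text
time: 8.9
position: [0.4655, 0.0618, 0.0487]
ee_rot: [0.996, 0.091, 0.0, 0.0]
contact_force: [1.8, -1.2, 0.4]
grip_width: 0.0006
gripper_force: 0.9
```

```bash
python3 - <<'E'
from h import *
s=sense();print(s["position"],s["contact_force"])
print(pointer((295,160,322,188)))
balls("top",(245,155,335,245),np.array([.5099,-.0972]))
E
```

```text
[0.46545713 0.06184056 0.04868259] [ 1.8179833  -1.23645728  0.4273923 ]
[[101.    -42.994 -44.47    0.117]
 [ 99.    -43.106 -44.753   0.117]
 [101.    -43.011 -44.222   0.117]]
top [327.  157.3] 21 ang -42.59 r 0.1626
top [324.3 161.7] 6 ang -43.73 r 0.1476
top [259.8 170.2] 15 ang 46.98 r 0.1139
top [288.9 197.3] 796 ang -22.61 r 0.0006
top [261.2 226.5] 17 ang 137.36 r 0.1133
top [318.8 225.8] 11 ang -133.07 r 0.1149
```

Wheel unmoved; the stop hasn't been felt yet, so I'll continue in small steps.

>>> {"op": "carry_out", "data": {
  "commands": [
    [1,[-0.3,-0.05,0],[0,0,0]],
    [1,[-0.3,-0.05,0],[0,0,0]],
    [1,[-0.2,-0.03,0],[0,0,0]],
    [1,[0,0,0],[0,0,0]]
  ]
}}

```text
time: 9.43
position: [0.4626, 0.0613, 0.0496]
ee_rot: [0.996, 0.091, 0.005, -0.0]
contact_force: [23.4, 3.2, -18.8]
grip_width: 0.0007
gripper_force: 11.9
```

The force rose to 23 N, so the arm is at its stop. I'll back off and raise.

>>> {"op": "carry_out", "data": {
  "commands": [
    [1,[0.8,0.2,0],[0,0,0]],
    [1,[1.5,0.3,0],[0,0,0]],
    [1,[1.0,0.2,0],[0,0,0]],
    [1,[0,0.5,3.5],[0,0,0]],
    [1,[0,1,4],[0,0,0]],
    [1,[0,3,3],[0,0,0]],
    [1,[0,4,0],[0,0,0]],
    [1,[0,4,0],[0,0,0]]
  ]
}}

```text
time: 10.1
position: [0.4927, 0.1936, 0.1563]
ee_rot: [0.996, 0.09, 0.002, -0.001]
contact_force: [0.5, 0.1, -0.1]
grip_width: 0.0004
gripper_force: 0.0
```

>>> {"op": "carry_out", "data": {
  "commands": [
    [1,[0,4,0],[0,0,0]],
    [1,[0,4,0],[0,0,0]],
    [1,[0,2,0],[0,0,0]],
    [1,[0,0,0],[0,0,0]],
    [1,[0,0,0],[0,0,0]]
  ]
}}

```text
time: 10.52
position: [0.4901, 0.293, 0.1525]
ee_rot: [0.996, 0.093, -0.001, 0.0]
contact_force: [0.1, -1.0, -0.3]
grip_width: 0.0005
gripper_force: 0.0
```

```bash
python3 - <<'E'
from h import *
s=sense();print(s["position"],s["contact_force"])
print(pointer((295,160,322,188)))
balls("top",(245,155,335,245),np.array([.5099,-.0972]))
s=crop("top","pics/t6.png",(215,140,375,245),5)
for n in("top","side"):
    s=snap(n);h=cv2.cvtColor(s["pixels"],cv2.COLOR_BGR2HSV);m=cv2.inRange(h,(24,170,110),(34,255,255))
    q=cv2.connectedComponentsWithStats(m)
    for i in range(1,q[0]):
        if q[2][i,4]>5:print(n,q[3][i],q[2][i],onz(s,q[3][i],.074))
E
```

```text
[0.49013493 0.29299697 0.15251941] [ 0.07290737 -0.9998129  -0.27037105]
[[ 99.    -42.981 -44.121   0.117]
 [101.    -42.994 -44.47    0.117]
 [101.    -42.994 -44.47    0.117]]
top [327.1 157.5] 22 ang -42.74 r 0.1623
top [324.1 161.7] 7 ang -43.62 r 0.1471
top [260.  170.1] 16 ang 46.7 r 0.1136
top [289.1 197.4] 792 ang -63.67 r 0.001
top [260.8 226. ] 20 ang 136.52 r 0.1133
top [318.4 226.1] 18 ang -133.79 r 0.1146
top [234.64285714 217.78571429] [233 216   4   5  14] [0.44800974 0.05354725 0.074     ]
side [221.34090909 184.04545455] [220 178   4  15  44] [0.44391638 0.02062522 0.074     ]
```

View pics/t6.png

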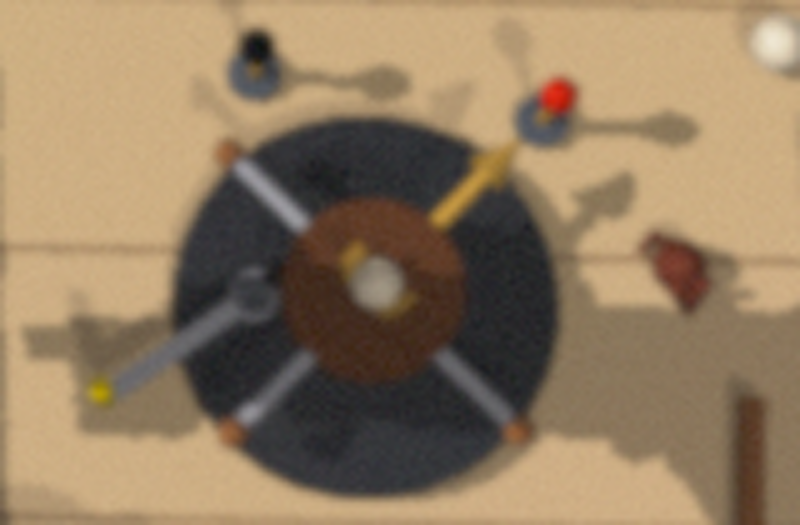

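The handle is at (100,392), matching the predicted stop. The pointer tip (515,148) is still on the red ball, and the mouse hasn't moved.

```bash
python3 -c "
from h import *
print(order.sign_off())"
```

```text
the job is handed in; nothing more can be done
None
```

The job is handed in, with no verdict returned: by the last camera check, the pointer rests on the vermilion ball to within about 2 mm, the brake arm is at its stop, the arm is clear, and nothing was lifted or knocked.

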